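# Reset the tripped overload relay and switch the starter box on

### The job

One of the four overload relays in the grey starter box has tripped: find it by feel, pressing the black reset plungers slowly one after another. The tripped one stiffens and then snaps over - stop there and let go without forcing it on; one that stays soft has not tripped, so let it out again before it is pushed home, which would stop a running machine. With the relay reset, turn the main switch a quarter turn clockwise to ON, let go, and leave the other things on the box and bench as they lie.

Things in the scene. Friction and masses are not known exactly. Their poses are not given: they have to be found in the camera images.
- starter: Starter box: grey steel enclosure lying on its back, fixed, 206 x 306 x 120 mm. Origin: centre of its underside; x across the short side (away from the robot at yaw 0), y along the long side, z up. On its flat cover (z 0.120), in box axes: reset plungers at x -0.035, y -0.12, -0.07, -0.02, 0.03; an unlit pilot lamp 22 mm wide, 10 high at x 0.012 behind each; main switch at x -0.010, y 0.108.
- reset_1: Reset plunger at box y -0.12: flat round black cap 24 mm across in a steel collar 35 mm across, 6 mm high. Origin on its axis, level with the cover while it stands out; the cap's top is 24 mm above the origin. Pressed straight down, springs back by itself. All four look alike; which one sits over the tripped relay differs each time.
- reset_2: Reset plunger at box y -0.07, same shape and origin as reset_1. All four begin with an idle stroke of 0 to 10 mm, different in each, against a light return spring (1 to 2 N); then the rod meets the relay's pin. Over an untripped relay it stays soft all the way, no more than about 4 N in all.
- reset_3: Reset plunger at box y -0.02, same shape and origin as reset_1. Over the tripped relay it turns stiff after the idle stroke: within 1 mm the force climbs to about 8 N, then the relay snaps over and the force drops at once to less than half; the relay stays over. Some 1.5 mm below the snap is a hard stop. More than 13 N on any plunger damages it.
- reset_4: Reset plunger at box y 0.03, same shape and origin as reset_1. A plunger over the tripped relay has snapped within 11 mm of travel. Any plunger more than 14 mm in counts as pushed home, which must not happen; its end is at 16 mm.
- trip_latch (a joint): Latch inside whichever relay has tripped, out of sight: 0 rad = tripped, 0.13 rad = snapped over (reset). It does not show which plunger it belongs to.
- main_switch (a joint): Main switch, a quarter-turn rotary switch: angle in rad, 0 = OFF (handle along the box's y, its white mark towards +y), 1.571 = ON, growing clockwise seen from above. It resists with up to 0.12 N m, flips over its middle at 0.785 and then runs on to its stop by itself.
- switch_grip (a point): Point on the turning axis of the main switch, at the top of its black bar handle, which is 56 mm long, 14 mm thick and 28 mm tall, on a round black foot 42 to 52 mm across (top of the foot 15 mm, top of the bar 43 mm above the box cover). z up.
- angle_offcut: Bystander, not to be moved: loose offcut of 30 mm steel angle, 90 mm long, lying on the box cover behind the lamps. Origin under its middle.
- big_nut: Bystander, not to be moved: loose square steel nut 30 mm wide, 16 mm high, on the box cover. Origin under its centre.
- t_weldment: Bystander, not to be moved: loose welded T-post on a 110 mm foot plate, 230 mm tall, left part of the bench. Origin under its foot.
- chip_hammer: Bystander, not to be moved: loose chipping hammer with coil handle, 250 mm long, right part of the bench. Origin under the middle of its shaft.
- tongs: Bystander, not to be moved: loose steel tongs, 190 mm long, right part of the bench. Origin under the rivet.
- stop_block: Bystander, not to be moved: loose steel stop block, 80 x 80 x 46 mm, standing left of the starter box. Origin under its centre.
- rod_carton: Bystander, not to be moved: loose carton of welding rods, 360 x 75 x 24 mm, beyond the starter box. Origin under its centre.
- channel_piece: Bystander, not to be moved: loose piece of steel channel, 70 x 90 x 50 mm, left part of the bench. Origin under its centre.

How it is judged:
On the way, in this order (a step that is already met when the one before it is completed fails the run):
1. the tripped relay has snapped over, with the main switch still off (value of joint trip_latch above 0.11 rad and value of joint main_switch below 0.5 rad), for 0.2 s.
2. the main switch is ON (value of joint main_switch above 1.4 rad), for 0.2 s.
At the end, for the whole second after the job is handed in: The tripped relay is snapped over (latch beyond 0.11 rad), the main switch is ON (beyond 1.4 rad) and all four plungers stand out again (within 2 mm) (value of joint trip_latch above 0.11 rad and value of joint main_switch above 1.4 rad and z of each of reset_1, reset_2, reset_3, reset_4 in the frame of starter above 0.118 m); the robot touches nothing.
It fails at once if a reset plunger is pushed home (more than 14 mm in) (z of any of reset_1, reset_2, reset_3, reset_4 in the frame of starter below 0.106 m).
It fails at once if a reset plunger is pressed with more than 13 N (contact force between the fingers and reset_1 above 13 N or contact force between the fingers and reset_2 above 13 N or contact force between the fingers and reset_3 above 13 N or contact force between the fingers and reset_4 above 13 N).
It fails at once if another thing on the box or the bench is moved by more than 20 mm (distance of any of angle_offcut, big_nut, t_weldment, chip_hammer, tongs, stop_block, rod_carton, channel_piece from where it was at the start of the episode above 0.02 m).
It also fails if it takes over 64 s, if anything falls off the work surface, if the arm or the gripper's body presses on something with over 40 N, if the wrist force passes 120 N, or if a joint passes its speed limit or range.

### The arm

A 6-joint arm with a two-finger parallel gripper is mounted at the origin on the work surface. World frame = base frame: x ahead of the robot, y to its left, z up, the work surface at z = 0. Lengths are in m, angles in rad, forces in N, time in s.
With the tool pointing down it reaches from about 0.275 to 0.775 m from the base axis. Payload 14.6 kg.
Tool frame: the origin (TCP) lies at the very end of the fingers, on their centre line; the grasp point (between the pads) lies arm.hold_point_z behind it (arm.hold_point_z is the distance from the TCP to the grasp point, in m); z points along the fingers, y is the line along which they close (so a half turn about z gives the same grasp; the last joint's range is limited). The gripper opens to 85 mm and grips with 20 to 120 N. Pads are 22 mm wide; open, the fingers measure 114 mm over their backs; the gripper's body (76 mm by 85 mm) begins 54 mm behind the grasp point. The pads swing forward as they close: fully open they stand 13 mm farther back than shut.
Start: joints at [1.186, 0.263, -0.048, 1.259, 0, 1.415], TCP at [0.12, 0.511, 0.231] pointing down, gripper open.
Joint ranges: [-2.65, 2.65], [-0.89, 1.7], [-1.18, 1.37], [-2.13, 2.11], [-1.35, 1.29], [-3.14, 3.14]. Speed limits (rad/s): [1.89, 1.89, 2.57, 2.79, 3.14, 3.14].

### API

Orientations are given as a unit quaternion [w, x, y, z].
In Python, from workcell import arm gives the robot as it stands.
- The arm moves only by the tool move_arm, never from a script. Its argument "moves" is a list that holds one entry, the list of rows, each a list of 5 numbers: the finger opening in m, from 0 to 0.0854, then the shift along the world's x, y, z in m, then the turn about the world's z in degrees. A call has 1 to 12 rows; each row shifts and turns the commanded pose from where the row before left it; what a row does not reach is not made up. A row lasts 1/8 s, in which the tool goes at most 62.5 mm and 10.7 degrees, less where a joint would pass 70% of its speed; a pose out of reach is approached as far as the arm can. A call is refused whole if a number of a shift passes 0.0625 or a number of a turn 10.7, either way. A call with a gripper value outside its range is refused whole. The fingers move at their own pace and stop on an object; "squeeze" is the grip in N (left out, the last holds). Time passes only in rows, so rows that do not move let the fingers close. It gives the time, the measured TCP pose, the force, the opening and the grip force at its end, in the units of the state.
- arm.sense(): the state, without advancing time (a new reading comes with each control period).
- arm.camera(name): name is "side" or "top"; returns (picture, depth): 400x640x3 uint8, blue, green, red; 400x640 float32, m along the optical axis (not along the pixel's ray), 0 where there is no reading.
- arm.camera_info(name): a dict with "fx", "fy", "cx", "cy" (pixels), "dist" ([k1, k2, p1, p2, k3] as OpenCV has them; the pictures are not rectified), "T" (4x4, takes a point from camera to world coordinates). Camera axes: x right, y up, looking along -z (the intrinsics and any distortion apply to the point x, -y, -z); pixel columns grow to the right and rows downward; lengths in m; the calibration is good to about 2 mm. A picture is of the moment at which its call begins. camera_info takes no time and is no camera call.
- arm.sign_off(): hands the job in; it is judged then, once.
Trained networks look in the newest picture that a camera, given by its name, has taken for a name from the list of things; names that differ only in an ending like _2 or _b are one class to them, and where a whole thing is asked for, a point or a joint stands for the part that bears it (a point fixed in the world has none). Each returns a list of dicts, best first, with "conf" (0 to 1); they miss things now and then, are a little off and sometimes report something else, mostly with a low value. They report only what shows in the picture. A call takes as long as a camera call.
- arm.find_in(thing, camera): "centre" ([x, y, z] in m, in world coordinates, good to about 4 mm: the middle of the surface that is visible of it).
- arm.landmark_of(thing, camera): "centre" ([x, y, z] in m, in world coordinates, good to about 4 mm: a listed point, or the origin of a listed thing).
The state is a dict: "time": time; "joints": joint angles; "qd": joint speeds; "effort": joint torques, N m; "tcp_pos": TCP position; "orientation": TCP orientation; "contact_force": force on the tool from outside, world axes, zero at the start; "torque": the same for the moment, N m; "grip_width": opening from 0.0 (shut) to 1.0 (fully open); "grasp_force": force on a finger pad.
Only numpy, scipy, OpenCV 4.12 (cv2) and the standard library are available. Lean on these libraries where they do the work, as an engineer would, in place of code of your own. Each camera call takes 0.05 s, during which the arm holds its last target. There are 200 camera calls.

## Working session

There is one attempt and no reset: what is moved stays moved. The work goes in short steps, Python scripts to look and compute and a tool call to move; the robot and the scene stay as the last step left them, time stands still between calls to the robot, and variables do not carry over. Pictures are saved under pics/ and viewed, at most 10 in all, crops included, and the job is handed in when it is done.

Besides the shell and the picture viewer there is one more tool, called after "Call:" as name(argument=value, ...), one argument or row to a line, values as JSON. move_arm: Moves the arm, as the interface text tells. Its arguments: {"type":"object","properties":{"moves":{"type":"array","items":{"type":"array","items":{"type":"array","items":{"type":"number"}}}},"squeeze":{"type":"number"}},"required":["moves"]}

```bash
mkdir -p pics
python3 - <<'E'
from workcell import arm
import cv2,numpy as np
for c in ("top","side"):
    p,d=arm.camera(c); cv2.imwrite(f"pics/{c}0.png",p); np.save(f"{c}_d.npy",d)
for t in ("starter","reset_1","switch_grip","big_nut","angle_offcut"):
    for c in ("top","side"):
        print(t,c,[(round(r["conf"],2),np.round(r["centre"],4).tolist()) for r in arm.landmark_of(t,c)[:6]])
s=arm.sense();print({k:np.round(v,3).tolist() for k,v in s.items()},arm.hold_point_z)
for c in ("top","side"): print(arm.camera_info(c))
E
```

```text
starter top [(0.95, [0.5317, -0.0493, -0.003]), (0.52, [0.4233, 0.4508, -0.0016])]
starter side [(0.82, [0.5327, -0.048, -0.0022])]
reset_1 top [(0.62, [0.5023, -0.1689, 0.1188]), (0.44, [0.5037, -0.0159, 0.1172]), (0.43, [0.4961, -0.0667, 0.1189]), (0.42, [0.4999, -0.1231, 0.1196])]
reset_1 side [(0.55, [0.5005, -0.1624, 0.121]), (0.46, [0.4985, -0.069, 0.1223]), (0.43, [0.5012, -0.1181, 0.1185]), (0.42, [0.5006, -0.0162, 0.1251])]
switch_grip top [(0.69, [0.5213, 0.06, 0.1611])]
switch_grip side [(0.7, [0.5231, 0.0609, 0.1638])]
big_nut top [(0.57, [0.5977, 0.0029, 0.1211])]
big_nut side [(0.56, [0.6038, -0.002, 0.1192])]
angle_offcut top [(0.83, [0.6073, -0.1163, 0.119])]
angle_offcut side [(0.68, [0.6079, -0.1106, 0.1189]), (0.18, [0.6017, 0.0033, 0.1222])]
{'time': 0.6, 'joints': [1.186, 0.263, -0.048, 1.259, 0.0, 1.415], 'qd': [0.001, 0.001, 0.0, -0.001, -0.001, 0.002], 'effort': [0.002, -63.718, 38.468, 0.001, -0.0, 0.0], 'tcp_pos': [0.12, 0.511, 0.231], 'orientation': [-0.0, 0.115, 0.993, -0.0], 'contact_force': [0.14, 0.495, 0.19], 'torque': [0.006, 0.008, 0.041], 'grasp_for
[... 300 characters left out ...]
1933e-01],
       [-9.99653133e-01, -8.22223061e-04,  2.63237021e-02,
         2.61810090e-03],
       [ 2.61942763e-02,  7.27085071e-02,  9.97009194e-01,
         1.25288693e+00],
       [ 0.00000000e+00,  0.00000000e+00,  0.00000000e+00,
         1.00000000e+00]])}
{'fx': 367.4839503506526, 'fy': 367.4839503506526, 'cx': 316.744185975118, 'cy': 201.0210844200005, 'dist': array([-0.08127798,  0.        ,  0.        ,  0.        ,  0.        ]), 'T': array([[-0.80514851,  0.45236108, -0.38354312,  0.23133788],
       [-0.59307157, -0.61257868,  0.52250692,  0.49778172],
       [ 0.00141146,  0.64816418,  0.76149931,  0.90282023],
       [ 0.        ,  0.        ,  0.        ,  1.        ]])}
```

View pics/top0.png

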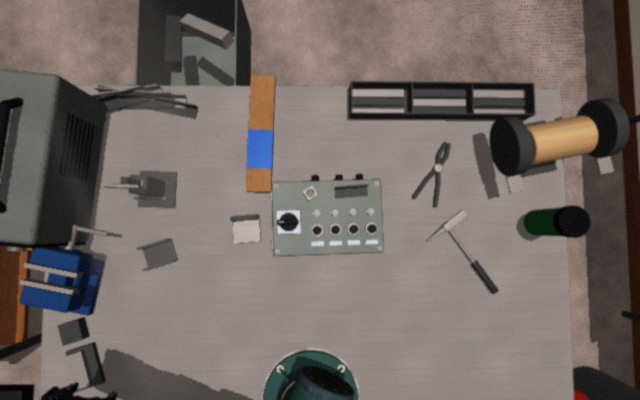

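View pics/side0.png

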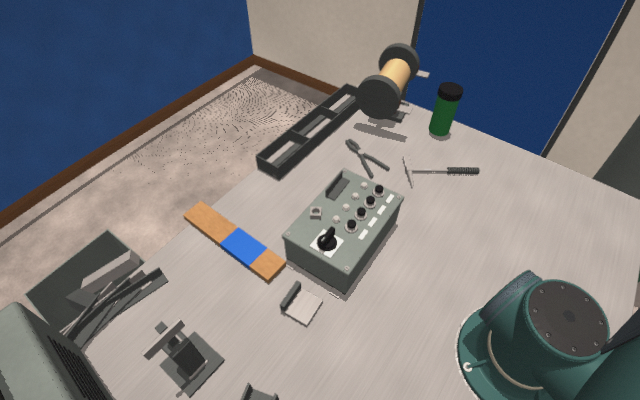

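The top view shows the box at about (273–381, 180–256), with the switch at (288,222) and the plungers at (317–372, 229). The side view agrees. The nut (310,193) and offcut (351,190) lie behind the lamps, clear of the plungers. Next I'll fit the box pose.

```bash
cat > fit.py <<'E'
from workcell import arm
import numpy as np
from scipy.optimize import least_squares
R=[-.12,-.07,-.02,.03]
L=[((-.035,y),None) for y in R]
obs=[]
for c in ("top","side"):
    for k in range(3):
        if k: arm.camera(c)
        for r in arm.landmark_of("reset_1",c)[:4]:
            p=np.array(r["centre"][:2]); i=int(np.argmin([abs(p[1]+.049-y+0.0) for y in R])); obs.append((-.035,R[i],*p))
        for r in arm.landmark_of("switch_grip",c)[:1]: obs.append((-.01,.108,*r["centre"][:2]))
        for r in arm.landmark_of("starter",c)[:1]: obs.append((0,0,*r["centre"][:2]))
o=np.array(obs)
def tf(q,b): c,s=np.cos(q[2]),np.sin(q[2]); return np.c_[q[0]+c*b[:,0]-s*b[:,1], q[1]+s*b[:,0]+c*b[:,1]]
q=least_squares(lambda q:(tf(q,o[:,:2])-o[:,2:]).ravel(),[.532,-.049,0],loss="soft_l1",f_scale=.003).x
print(len(o),q[:2],np.degrees(q[2]),np.std(tf(q,o[:,:2])-o[:,2:],axis=0))
print(tf(q,np.array([(-.035,y) for y in R]+[(-.01,.108)])).round(4))
E
python3 fit.py
python3 - <<'E'
# box cover rectangle from top depth
import numpy as np,cv2
from workcell import arm
i=arm.camera_info("top");d=np.load("top_d.npy")
K=np.array([[i["fx"],0,i["cx"]],[0,i["fy"],i["cy"]],[0,0,1]])
v,u=np.mgrid[:400,:640];n=cv2.undistortPoints(np.c_[u.ravel(),v.ravel()].astype(float)[:,None],K,i["dist"])[:,0]
z=d.ravel();P=np.c_[n[:,0]*z,-n[:,1]*z,-z,np.ones_like(z)]@i["T"].T
m=(abs(P[:,2]-.12)<.012)&(z>0)&(abs(P[:,0]-.53)<.15)&(abs(P[:,1]+.05)<.2)
print(cv2.minAreaRect(P[m,:2].astype(np.float32)),np.median(P[m,2]))
E
```

```text
35 [ 0.53422364 -0.04691715] 1.1650344786990663 [0.01242683 0.02536378]
[[ 0.5017 -0.1676]
 [ 0.5007 -0.1176]
 [ 0.4996 -0.0676]
 [ 0.4986 -0.0176]
 [ 0.522   0.0609]]
((0.5352698564529419, -0.04624079167842865), (0.2067030668258667, 0.30651310086250305), 1.5775344371795654) 0.12113714413369259
```

Call:
move_arm(
  moves=[
    [[0,0.03,-0.05,0.02,2],[0,0.04,-0.06,0,2],[0,0.04,-0.06,0,2],[0,0.04,-0.06,0,2],[0,0.04,-0.06,0,2],[0,0.04,-0.06,0,2]],
  ],
  squeeze=20,
)

```text
time: 2.45
tcp_pos: [0.3237, 0.1994, 0.2515]
orientation: [0.0, 0.009, 1.0, 0.0]
contact_force: [-0.0, 1.3, -0.9]
grip_width: 0.002
grasp_force: 0.0
```

Call:
move_arm(
  moves=[
    [[0,0.05,-0.05,0,0],[0,0.05,-0.05,0,0],[0,0.04,-0.05,0,0],[0,0,0,0,0],[0,0,0,0,0]],
  ],
)

```text
time: 3.08
tcp_pos: [0.45, 0.064, 0.2512]
orientation: [-0.0, 0.011, 1.0, 0.0]
contact_force: [-0.7, -0.3, 0.1]
grip_width: -0.001
grasp_force: 0.0
```

Call:
move_arm(
  moves=[
    [[0,0.025,-0.04,0,0],[0,0.024,-0.041,0,0],[0,0,0,-0.05,0],[0,0,0,-0.045,0],[0,0,0,0,0],[0,0,0,0,0]],
  ],
)

```text
time: 3.82
tcp_pos: [0.4998, -0.0163, 0.1581]
orientation: [0.001, 0.01, 1.0, -0.0]
contact_force: [1.0, 1.4, 0.5]
grip_width: 0.0
grasp_force: 0.0
```

Call:
move_arm(
  moves=[
    [[0,0,0,-0.011,0],[0,0,0,0,0],[0,0,0,0,0],[0,0,0,0,0]],
  ],
)

```text
time: 4.32
tcp_pos: [0.4995, -0.017, 0.1455]
orientation: [0.0, 0.01, 1.0, -0.0]
contact_force: [-1.0, -0.4, 0.4]
grip_width: 0.0
grasp_force: 0.0
```

Call:
move_arm(
  moves=[
    [[0,0,0,0,0],[0,0,0,0,0]],
  ],
)

```text
time: 4.58
tcp_pos: [0.4994, -0.017, 0.1453]
orientation: [0.0, 0.01, 1.0, 0.0]
contact_force: [0.1, 0.4, 0.0]
grip_width: 0.0
grasp_force: 0.0
```

Call:
move_arm(
  moves=[
    [[0,0,0,-0.0015,0],[0,0,0,0,0],[0,0,0,0,0]],
  ],
)

```text
time: 4.95
tcp_pos: [0.4994, -0.017, 0.1438]
orientation: [0.0, 0.01, 1.0, -0.0]
contact_force: [0.2, 0.3, 1.7]
grip_width: 0.0
grasp_force: 0.4
```

Call:
move_arm(
  moves=[
    [[0,0,0,-0.0007,0],[0,0,0,0,0],[0,0,0,0,0]],
  ],
)

```text
time: 5.32
tcp_pos: [0.4994, -0.017, 0.1431]
orientation: [0.0, 0.01, 1.0, -0.0]
contact_force: [1.1, -0.3, 0.5]
grip_width: 0.0
grasp_force: 0.4
```

Call:
move_arm(
  moves=[
    [[0,0,0,-0.0007,0],[0,0,0,0,0],[0,0,0,0,0]],
  ],
)

```text
time: 5.7
tcp_pos: [0.4994, -0.017, 0.1424]
orientation: [0.0, 0.01, 1.0, -0.0]
contact_force: [0.1, -0.2, 0.5]
grip_width: 0.001
grasp_force: 0.4
```

Call:
move_arm(
  moves=[
    [[0,0,0,-0.0007,0],[0,0,0,0,0],[0,0,0,0,0]],
  ],
)

```text
time: 6.08
tcp_pos: [0.4994, -0.017, 0.1417]
orientation: [-0.0, 0.01, 1.0, -0.0]
contact_force: [0.0, -0.2, 1.0]
grip_width: 0.003
grasp_force: 0.4
```

Call:
move_arm(
  moves=[
    [[0,0,0,-0.0007,0],[0,0,0,0,0],[0,0,0,0,0]],
  ],
)

```text
time: 6.45
tcp_pos: [0.4994, -0.017, 0.141]
orientation: [0.0, 0.01, 1.0, -0.0]
contact_force: [-0.3, 0.7, 1.3]
grip_width: -0.0
grasp_force: 0.5
```

Call:
move_arm(
  moves=[
    [[0,0,0,-0.0006,0],[0,0,0,0,0],[0,0,0,0,0]],
  ],
)

```text
time: 6.82
tcp_pos: [0.4994, -0.017, 0.1404]
orientation: [-0.0, 0.01, 1.0, 0.0]
contact_force: [1.2, -0.1, 0.5]
grip_width: -0.0
grasp_force: 0.5
```

Call:
move_arm(
  moves=[
    [[0,0,0,-0.0007,0],[0,0,0,0,0],[0,0,0,0,0]],
  ],
)

```text
time: 7.2
tcp_pos: [0.4994, -0.017, 0.1397]
orientation: [-0.0, 0.01, 1.0, -0.0]
contact_force: [-0.4, -0.3, 1.7]
grip_width: -0.002
grasp_force: 0.5
```

Call:
move_arm(
  moves=[
    [[0,0,0,-0.0007,0],[0,0,0,0,0],[0,0,0,0,0]],
  ],
)

```text
time: 7.58
tcp_pos: [0.4993, -0.017, 0.139]
orientation: [-0.0, 0.01, 1.0, -0.0]
contact_force: [-0.2, 0.3, 0.8]
grip_width: 0.004
grasp_force: 0.5
```

Call:
move_arm(
  moves=[
    [[0,0,0,-0.0007,0],[0,0,0,0,0],[0,0,0,0,0]],
  ],
)

```text
time: 7.95
tcp_pos: [0.4994, -0.017, 0.1383]
orientation: [0.0, 0.01, 1.0, 0.0]
contact_force: [0.1, 0.2, 1.2]
grip_width: 0.001
grasp_force: 0.5
```

Call:
move_arm(
  moves=[
    [[0,0,0,-0.0007,0],[0,0,0,0,0],[0,0,0,0,0]],
  ],
)

```text
time: 8.32
tcp_pos: [0.4994, -0.017, 0.1376]
orientation: [-0.0, 0.01, 1.0, 0.0]
contact_force: [-0.3, 0.1, 1.7]
grip_width: 0.003
grasp_force: 0.5
```

Call:
move_arm(
  moves=[
    [[0,0,0,-0.0007,0],[0,0,0,0,0],[0,0,0,0,0]],
  ],
)

```text
time: 8.7
tcp_pos: [0.4994, -0.017, 0.1369]
orientation: [0.0, 0.01, 1.0, 0.0]
contact_force: [0.6, 0.0, 0.8]
grip_width: 0.001
grasp_force: 0.5
```

Call:
move_arm(
  moves=[
    [[0,0,0,-0.0007,0],[0,0,0,0,0],[0,0,0,0,0]],
  ],
)

```text
time: 9.07
tcp_pos: [0.4994, -0.017, 0.1362]
orientation: [0.0, 0.01, 1.0, -0.0]
contact_force: [0.0, 0.2, 0.4]
grip_width: 0.002
grasp_force: 0.5
```

Call:
move_arm(
  moves=[
    [[0,0,0,-0.0007,0],[0,0,0,0,0],[0,0,0,0,0]],
  ],
)

```text
time: 9.45
tcp_pos: [0.4993, -0.017, 0.1354]
orientation: [-0.0, 0.01, 1.0, 0.0]
contact_force: [-0.2, -0.6, 1.4]
grip_width: -0.002
grasp_force: 0.6
```

Call:
move_arm(
  moves=[
    [[0,0,0,-0.0007,0],[0,0,0,0,0],[0,0,0,0,0]],
  ],
)

```text
time: 9.82
tcp_pos: [0.4994, -0.017, 0.1348]
orientation: [-0.0, 0.01, 1.0, -0.0]
contact_force: [0.2, -1.1, 1.0]
grip_width: -0.0
grasp_force: 0.6
```

Call:
move_arm(
  moves=[
    [[0,0,0,-0.0007,0],[0,0,0,0,0],[0,0,0,0,0]],
  ],
)

```text
time: 10.2
tcp_pos: [0.4994, -0.017, 0.1341]
orientation: [0.0, 0.01, 1.0, 0.0]
contact_force: [-0.4, 0.2, 1.9]
grip_width: -0.001
grasp_force: 0.9
```

Call:
move_arm(
  moves=[
    [[0,0,0,-0.0004,0],[0,0,0,0,0],[0,0,0,0,0]],
  ],
)

```text
time: 10.58
tcp_pos: [0.4994, -0.017, 0.1337]
orientation: [0.0, 0.01, 1.0, -0.0]
contact_force: [-0.5, -0.7, 0.9]
grip_width: -0.0
grasp_force: 0.9
```

Call:
move_arm(
  moves=[
    [[0,0,0,-0.0004,0],[0,0,0,0,0],[0,0,0,0,0]],
  ],
)

```text
time: 10.95
tcp_pos: [0.4993, -0.017, 0.1333]
orientation: [-0.0, 0.01, 1.0, -0.0]
contact_force: [-0.0, -0.8, 1.9]
grip_width: 0.002
grasp_force: 1.0
```

Call:
move_arm(
  moves=[
    [[0,0,0,0.0177,0],[0,0,0,0,0],[0,0.001,-0.05,0,0],[0,0,0,0,0],[0,0,0,-0.0065,0],[0,0,0,0,0],[0,0,0,0,0]],
  ],
)

```text
time: 11.82
tcp_pos: [0.5002, -0.0663, 0.1443]
orientation: [-0.0, 0.01, 1.0, 0.0]
contact_force: [-0.5, -0.0, 0.6]
grip_width: -0.005
grasp_force: 0.0
```

Call:
move_arm(
  moves=[
    [[0,0,0,-0.0005,0],[0,0,0,0,0]],
  ],
)

```text
time: 12.08
tcp_pos: [0.5004, -0.0668, 0.144]
orientation: [0.0, 0.01, 1.0, 0.0]
contact_force: [0.3, 0.9, 1.8]
grip_width: -0.001
grasp_force: 0.4
```

Call:
move_arm(
  moves=[
    [[0,0,0,-0.0005,0],[0,0,0,0,0]],
  ],
)

```text
time: 12.32
tcp_pos: [0.5004, -0.067, 0.1435]
orientation: [0.0, 0.01, 1.0, 0.0]
contact_force: [-0.4, 0.4, 0.8]
grip_width: 0.002
grasp_force: 0.4
```

Call:
move_arm(
  moves=[
    [[0,0,0,-0.0005,0],[0,0,0,0,0]],
  ],
)

```text
time: 12.58
tcp_pos: [0.5004, -0.067, 0.1429]
orientation: [0.0, 0.01, 1.0, 0.0]
contact_force: [0.3, -0.2, 0.1]
grip_width: 0.004
grasp_force: 0.4
```

Call:
move_arm(
  moves=[
    [[0,0,0,-0.0005,0],[0,0,0,0,0]],
  ],
)

```text
time: 12.82
tcp_pos: [0.5004, -0.067, 0.1424]
orientation: [-0.0, 0.01, 1.0, -0.0]
contact_force: [-0.6, 0.1, 1.1]
grip_width: 0.0
grasp_force: 0.4
```

Call:
move_arm(
  moves=[
    [[0,0,0,-0.0005,0],[0,0,0,0,0]],
  ],
)

```text
time: 13.08
tcp_pos: [0.5004, -0.067, 0.142]
orientation: [0.0, 0.01, 1.0, -0.0]
contact_force: [1.0, 0.1, 0.3]
grip_width: -0.001
grasp_force: 0.4
```

Call:
move_arm(
  moves=[
    [[0,0,0,-0.0005,0],[0,0,0,0,0]],
  ],
)

```text
time: 13.32
tcp_pos: [0.5004, -0.067, 0.1415]
orientation: [0.0, 0.01, 1.0, -0.0]
contact_force: [-0.4, 0.8, 3.1]
grip_width: 0.004
grasp_force: 1.3
```

Call:
move_arm(
  moves=[
    [[0,0,0,-0.0005,0],[0,0,0,0,0]],
  ],
)

```text
time: 13.58
tcp_pos: [0.5004, -0.067, 0.1413]
orientation: [0.0, 0.01, 1.0, -0.0]
contact_force: [-1.3, 1.1, 6.7]
grip_width: -0.0
grasp_force: 3.6
```

Call:
move_arm(
  moves=[
    [[0,0,0,-0.0005,0],[0,0,0,0,0]],
  ],
)

```text
time: 13.82
tcp_pos: [0.5004, -0.067, 0.1405]
orientation: [0.0, 0.01, 1.0, -0.0]
contact_force: [1.0, 0.1, -0.3]
grip_width: 0.001
grasp_force: 0.5
```

The third plunger's relay stiffened to about 7 N and snapped over. I'll let go and move to the switch.

Call:
move_arm(
  moves=[
    [[0,0,0,0.04,0],[0,0,0,0.04,0],[0.05,0.0021,0.018,0,10.3],[0.05,0.003,0.018,0,10.3],[0.05,0.003,0.018,0,10.3],[0.05,0.003,0.018,0,10.3],[0.05,0.003,0.018,0,10.3],[0.05,0.003,0.018,0,10.3],[0.05,0.003,0.02,0,10.3],[0.05,0.002,0,0,10.3],[0.05,0,0,0,10.3],[0.05,0,0,0,0]],
  ],
)

```text
time: 15.32
tcp_pos: [0.5224, 0.061, 0.2202]
orientation: [0.0, 0.716, -0.698, -0.0]
contact_force: [0.3, 0.1, -0.8]
grip_width: 0.585
grasp_force: 0.0
```

Run:
```python
from workcell import arm
import cv2,numpy as np
s=arm.sense();print({k:np.round(s[k],3).tolist() for k in("joints","tcp_pos","orientation","grip_width")})
p,d=arm.camera("top");cv2.imwrite("pics/top1.png",cv2.resize(p[150:280,230:420],None,fx=4,fy=4))
for t in("switch_grip","reset_1"):print([np.round(r["centre"],4).tolist() for r in arm.landmark_of(t,"top")])
```

```text
{'joints': [-0.039, 0.269, -0.071, 1.232, -0.0, -1.635], 'tcp_pos': [0.522, 0.061, 0.22], 'orientation': [0.0, 0.716, -0.698, -0.0], 'grip_width': 0.585}
[]
[[0.4951, -0.0659, 0.1216], [0.5009, -0.1665, 0.1183], [0.4997, -0.0189, 0.1194], [0.4985, -0.1203, 0.1191]]
```

View pics/top1.png

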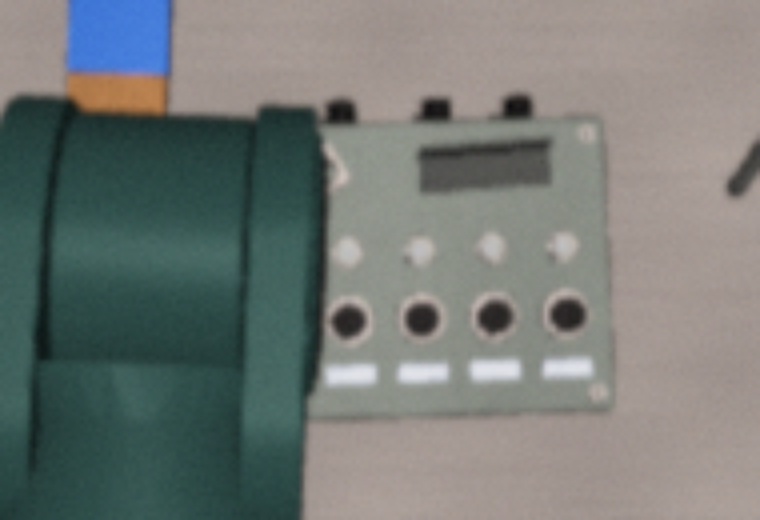

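The picture shows all four caps standing out, at (348–568, 318), with the arm over the switch. The tool is lined up with the bar, so I'll descend and close.

Call:
move_arm(
  moves=[
    [[0.05,0,0,-0.03,0],[0.05,0,0,-0.03,0],[0.05,0,0,-0.02,0],[0.05,0,0,0,0],[0.05,0,0,0,0],[0,0,0,0,0],[0,0,0,0,0],[0,0,0,0,0],[0,0,0,0,0]],
  ],
  squeeze=30,
)

```text
time: 16.6
tcp_pos: [0.5213, 0.0609, 0.1411]
orientation: [0.001, 0.716, -0.698, -0.0]
contact_force: [-10.3, -1.4, 11.5]
grip_width: 0.157
grasp_force: 30.3
```

Call:
move_arm(
  moves=[
    [[0,-0.001,0,0.001,-10],[0,0,0,0,-10],[0,0,0,0,-10],[0,0,0,0,-10],[0,0,0,0,-10],[0,0,0,0,-10],[0,0,0,0,-10],[0,0,0,0,-10],[0,0,0,0,-9],[0,0,0,0,0],[0,0,0,0,0]],
  ],
)

```text
time: 17.98
tcp_pos: [0.5208, 0.0611, 0.1413]
orientation: [-0.001, -0.024, 1.0, 0.0]
contact_force: [-4.1, 1.1, -4.4]
grip_width: 0.157
grasp_force: 31.0
```

Call:
move_arm(
  moves=[
    [[0.04,0,0,0,0],[0.04,0,0,0,0],[0.04,0,0,0,0],[0.04,0,0,0.03,0],[0.04,0,0,0.04,0],[0.04,0,0,0.05,0],[0.04,-0.05,0.06,0.02,0],[0.04,-0.05,0.06,0,0],[0.04,-0.02,0.06,0,0],[0.04,-0.02,0.06,0,0],[0.04,0,0,0,0],[0.04,0,0,0,0]],
  ],
)

```text
time: 19.48
tcp_pos: [0.4032, 0.2741, 0.277]
orientation: [0.0, -0.023, 1.0, -0.0]
contact_force: [0.8, -0.2, 0.8]
grip_width: 0.469
grasp_force: 0.0
```

Run:
```python
from workcell import arm
import cv2,numpy as np
s=arm.sense();print(s["tcp_pos"],s["contact_force"])
p,d=arm.camera("top");cv2.imwrite("pics/top2.png",cv2.resize(p[150:280,230:420],None,fx=4,fy=4))
```

```text
[0.40322157 0.27407552 0.27702342] [ 0.78996379 -0.19689005  0.79594058]
```

View pics/top2.png

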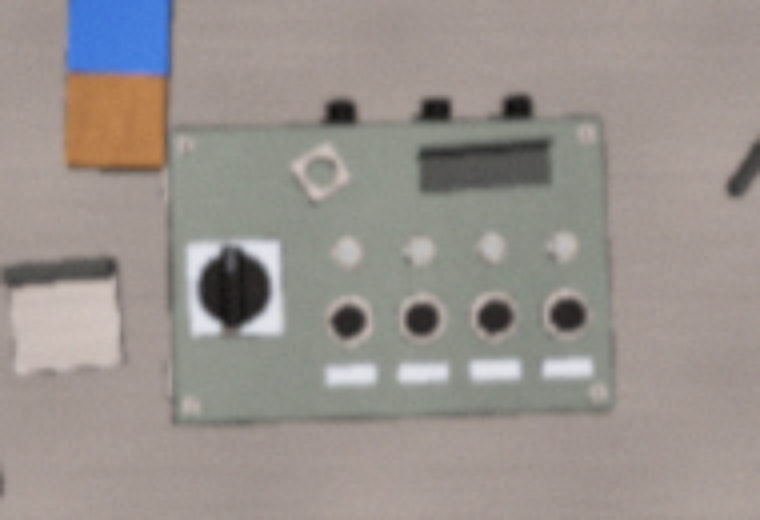

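The switch bar at (233,288) now points along box +x with its mark at the top (ON). The plungers are out, nothing else has moved, and the arm is clear.

```bash
python3 -c "
from workcell import arm
print(arm.sign_off())"
```

```text
the job is handed in; nothing more can be done
None
```

I reset the tripped relay at reset_3 (it stiffened to about 7 N, then snapped over), turned the main switch to ON, and handed the job in; the last picture shows all four plungers out, the other things on the box in place and the arm clear, but the sign-off returned no verdict.

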